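# Reverse the reagent row

## Robot

A 6-joint arm with a two-finger parallel gripper is mounted at the origin on a cart in front of the work surface, level with it; the furniture and walls round the work are solid. World frame = base frame: x ahead of the robot, y to its left, z up, the work surface at z = 0. Lengths are in mm, angles in rad, forces in N, time in s.
With the tool pointing down it reaches from about 275 to 750 mm from the base axis. Payload 10.2 kg.
Tool frame: the origin (TCP) lies between the finger pads; the fingertips stand 17 mm ahead of it and the grasp point (between the pads) lies 2 mm behind it (tips_ahead is the distance from the TCP to the fingertips, in mm); z points along the fingers, y is the line along which they close (so a half turn about z gives the same grasp; the last joint's range is limited). The gripper opens to 85 mm and grips with 20 to 120 N. Pads are 22 mm wide; open, the fingers measure 114 mm over their backs; the gripper's body (76 mm by 85 mm) begins 54 mm behind the grasp point. The pads swing forward as they close: fully open they stand 13 mm farther back than shut.
Start: joints at [-1.489, 0.313, 1.498, -0, 1.331, -0.223], TCP at [157.541, -500.812, 248.294] pointing down, gripper open.
Joint ranges: [-2.94, 2.94], [-0.97, 2.17], [0.19, 2.56], [-1.23, 4.37], [0.02, 3.11], [-2.88, 2.88]. Speed limits (rad/s): [2.39, 2.39, 3.01, 3.14, 3.14, 3.14].

## Interface

Orientations are given as a unit quaternion [w, x, y, z].
In Python, from rig import sense, capture, finish_job, boxes_of, tips_ahead gives the robot as it stands.
- The arm moves only by the tool drive_tool, never from a script. Its argument "commands" is text: rows parted by semicolons, each of 7 numbers parted by spaces: the shift along the world's x, y, z in units of 0.1 m (1.0 is 0.1 m), then the turn, a rotation vector about the world's x, y, z in units of pi/4 rad (1.0 is pi/4 rad), then the opening in per cent of the stroke, from 0 (shut) to 100 (fully open). A call has 1 to 20 rows; each row shifts and turns the commanded pose from where the row before left it; what a row does not reach is not made up. A row lasts 1/12 s, in which the tool goes at most 41.7 mm and 7.16 degrees, less where a joint would pass 70% of its speed; a pose out of reach is approached as far as the arm can. A call with a number of a shift or a turn outside -1 to 1 is refused whole. A call with a gripper value outside its range is refused whole. The fingers move at their own pace and stop on an object; "force" is the grip in N (left out, the last holds). Time passes only in rows, so rows that do not move let the fingers close. It gives the time, the measured TCP pose, the force, the opening and the grip force at its end, in the units of the state.
- sense(): the state, without advancing time (a new reading comes with each control period).
- capture(name): name is "scene" or "top" or "wrist"; returns a dict with "pixels" (400x640x3 uint8, blue, green, red), "fov_y" (degrees; the focal length in pixels is half the picture's height over the tangent of half this angle, whatever the lens; pixels are square), "cx", "cy" (the principal point, pixels), "k1" (the pictures are not rectified: a ray, as slopes to the right and down, at radius r is drawn at 1 + k1 r^2 times it, then the intrinsics apply), "position" and "attitude" of the camera in the world; the wrist camera has in their place "tool_from_camera" (4x4, takes a point from camera to tool coordinates, whose origin is the TCP and whose axes are the flange's). Camera axes: x right, y down, z forward; pixel columns grow to the right and rows downward; lengths in mm; the calibration is good to about 2 mm. A picture is of the moment at which its call begins: read the wrist's pose just before it. There is no depth.
- finish_job(): hands the job in; it is judged then, once.
Trained networks look in a picture, given as the dict that the camera call returned (one of the last four; its "shot" number tells which), for a name from the list of things; names that differ only in an ending like _2 or _b are one class to them, and where a whole thing is asked for, a point or a joint stands for the part that bears it (a point fixed in the world has none). Each returns a list of dicts, best first, with "confidence" (0 to 1); they miss things now and then, are a little off and sometimes report something else, mostly with a low value. They report only what shows in the picture. A call takes as long as a camera call.
- boxes_of(picture, name): "position" ([column, row] in pixels, amid what is visible of it).
The state is a dict: "time_s": time; "joints": joint angles; "dq": joint speeds; "tau": joint torques, N m; "eef_pos": TCP position; "ee_rot": TCP orientation; "force": force on the tool from outside, world axes, zero at the start; "wrist_torque": the same for the moment, N m; "grip_width": opening from 0.0 (shut) to 1.0 (fully open); "grip_force": force on a finger pad.
Only numpy, scipy, OpenCV 4.12 (cv2) and the standard library are available. Lean on these libraries where they do the work, as an engineer would, in place of code of your own. Each camera call takes 0.05 s, during which the arm holds its last target. There are 200 camera calls.

## Task

Move the four reagent bottles from the aluminium carrier to the round marks of the green rack, in reverse order: the bottle nearest the carrier's yellow end goes to the mark farthest from the rack's yellow end, the next one beside it, and so on to the last, which ends nearest the rack's yellow end. Stand every bottle upright and centred on its mark, never letting one tip over.

Things in the scene. Friction and masses are not known exactly. Their poses are not given: they have to be found in the camera images.
- bottle_red: loose grey plastic reagent bottle with a red screw cap, 118 mm tall, 0.1 to 0.2 kg; its body is a plain cylinder 46 mm across up to about 104 mm height, with a slightly narrower cap (36 mm) on top. Origin: centre of the underside; z up along the bottle.
- bottle_blue: loose grey plastic reagent bottle with a blue screw cap, 105 mm tall, 0.1 to 0.2 kg; its body is a plain cylinder 46 mm across up to about 91 mm height, with a slightly narrower cap (36 mm) on top. Origin: centre of the underside; z up along the bottle.
- bottle_black: loose grey plastic reagent bottle with a black screw cap, 107 mm tall, 0.1 to 0.2 kg; its body is a plain cylinder 47 mm across up to about 93 mm height, with a slightly narrower cap (36 mm) on top. Origin: centre of the underside; z up along the bottle.
- bottle_white: loose grey plastic reagent bottle with a white screw cap, 105 mm tall, 0.1 to 0.2 kg; its body is a plain cylinder 47 mm across up to about 91 mm height, with a slightly narrower cap (36 mm) on top. Origin: centre of the underside; z up along the bottle.
- pad_red: thin grey square pad fixed on the carrier, 54 x 54 x 3 mm, with a small red colour tab on its -x edge (the side towards the robot); the bottle with the red cap stands centred on it at the start, so the pads still show the starting order when the bottles are gone. It does not move. Origin: centre of the underside (the pad's top is 3 mm higher).
- pad_blue: thin grey square pad fixed on the carrier, 54 x 54 x 3 mm, with a small blue colour tab on its -x edge (the side towards the robot); the bottle with the blue cap stands centred on it at the start, so the pads still show the starting order when the bottles are gone. It does not move. Origin: centre of the underside (the pad's top is 3 mm higher).
- pad_black: thin grey square pad fixed on the carrier, 54 x 54 x 3 mm, with a small black colour tab on its -x edge (the side towards the robot); the bottle with the black cap stands centred on it at the start, so the pads still show the starting order when the bottles are gone. It does not move. Origin: centre of the underside (the pad's top is 3 mm higher).
- pad_white: thin grey square pad fixed on the carrier, 54 x 54 x 3 mm, with a small white colour tab on its -x edge (the side towards the robot); the bottle with the white cap stands centred on it at the start, so the pads still show the starting order when the bottles are gone. It does not move. Origin: centre of the underside (the pad's top is 3 mm higher).
- carrier: bare aluminium tray, 90 (x) x 240 (y) mm, fixed; floor 6 mm thick, rims 12 mm high; end blocks 26 mm high, the one at +y yellow. Origin: centre of underside; y along the row to the yellow end. The pads lie on its floor at y = -84, -28, 28, 84 mm, x = 0, in any order; bottles' undersides are 9 mm above the origin. Either tray may be the nearer one; rows run across the robot's front.
- rack: green plastic tray, 90 (x) x 240 (y) mm, fixed; floor 6 mm thick, rims 12 mm high; end blocks 26 mm high, the one at +y yellow. Origin: centre of underside; y along the row to the yellow end. Round marks (grey, black centre) at y = -84, -28, 28, 84 mm, x = 0, no walls between; bottles stand 6 mm above the origin. Avoid the fixed lamp head at x 0.44-0.61, y 0.19-0.36, z 0.22-0.43 m (world).

How it is judged (in metres and radians):
At the end, for the whole second after the job is handed in: All four bottles stand upright (within 0.08 rad) and at rest on the floor of the green rack, each within 12 mm, along and across the row, of the mark that the reversed order gives it: a bottle whose pad lies at y on the carrier stands at -y on the rack (x of bottle_red in the frame of rack between -0.012 and 0.012 m and z of bottle_red in the frame of rack between 0.002 and 0.01 m and angle between each of bottle_red, bottle_blue, bottle_black, bottle_white's own z axis and vertical below 0.08 rad and linear speed of each of bottle_red, bottle_blue, bottle_black, bottle_white below 0.02 m/s and ((y of pad_red in the frame of carrier between -0.099 and -0.069 m and y of bottle_red in the frame of rack between 0.072 and 0.096 m) or (y of pad_red in the frame of carrier between -0.043 and -0.013 m and y of bottle_red in the frame of rack between 0.016 and 0.04 m) or (y of pad_red in the frame of carrier between 0.013 and 0.043 m and y of bottle_red in the frame of rack between -0.04 and -0.016 m) or (y of pad_red in the frame of carrier between 0.069 and 0.099 m and y of bottle_red in the frame of rack between -0.096 and -0.072 m)) and x of bottle_blue in the frame of rack between -0.012 and 0.012 m and z of bottle_blue in the frame of rack between 0.002 and 0.01 m and ((y of pad_blue in the frame of carrier between -0.099 and -0.069 m and y of bottle_blue in the frame of rack between 0.072 and 0.096 m) or (y of pad_blue in the frame of carrier between -0.043 and -0.013 m and y of bottle_blue in the frame of rack between 0.016 and 0.04 m) or (y of pad_blue in the frame of carrier between 0.013 and 0.043 m and y of bottle_blue in the frame of rack between -0.04 and -0.016 m) or (y of pad_blue in the frame of carrier between 0.069 and 0.099 m and y of bottle_blue in the frame of rack between -0.096 and -0.072 m)) and x of bottle_black in the frame of rack between -0.012 and 0.012 m and z of bottle_black in the frame of rack between 0.002 and 0.01 m and ((y of pad_black in the frame of carrier between -0.099 and -0.069 m and y of bottle_black in the frame of rack between 0.072 and 0.096 m) or (y of pad_black in the frame of carrier between -0.043 and -0.013 m and y of bottle_black in the frame of rack between 0.016 and 0.04 m) or (y of pad_black in the frame of carrier between 0.013 and 0.043 m and y of bottle_black in the frame of rack between -0.04 and -0.016 m) or (y of pad_black in the frame of carrier between 0.069 and 0.099 m and y of bottle_black in the frame of rack between -0.096 and -0.072 m)) and x of bottle_white in the frame of rack between -0.012 and 0.012 m and z of bottle_white in the frame of rack between 0.002 and 0.01 m and ((y of pad_white in the frame of carrier between -0.099 and -0.069 m and y of bottle_white in the frame of rack between 0.072 and 0.096 m) or (y of pad_white in the frame of carrier between -0.043 and -0.013 m and y of bottle_white in the frame of rack between 0.016 and 0.04 m) or (y of pad_white in the frame of carrier between 0.013 and 0.043 m and y of bottle_white in the frame of rack between -0.04 and -0.016 m) or (y of pad_white in the frame of carrier between 0.069 and 0.099 m and y of bottle_white in the frame of rack between -0.096 and -0.072 m))); the robot touches nothing.
It fails at once if a bottle is tipped by more than 0.6 rad (angle between any of bottle_red, bottle_blue, bottle_black, bottle_white's own z axis and vertical above 0.6 rad).
It also fails if it takes over 104 s, if anything falls off the work surface, if the arm or the gripper's body presses on something with over 40 N, if the wrist force passes 120 N, or if a joint passes its speed limit or range.

## Working session

There is one attempt and no reset: what is moved stays moved. The work goes in short steps, Python scripts to look and compute and a tool call to move; the robot and the scene stay as the last step left them, time stands still between calls to the robot, and variables do not carry over. Pictures are saved under pics/ and viewed, at most 14 in all, crops included, and the job is handed in when it is done.

Besides the shell and the picture viewer there is one more tool, called after "Call:" as name(argument=value, ...) on one line, values as JSON. drive_tool: Moves the arm, as the interface text tells. Shifts and turns lie within -1 to 1; 1 stands for 0.1 m of shift or pi/4 rad of turn. Its arguments: {"type":"object","properties":{"commands":{"type":"string"},"force":{"type":"number"}},"required":["commands"]}

```bash
mkdir -p pics
cat > h.py <<'E'
import numpy as np, cv2
from scipy.spatial.transform import Rotation as R
from rig import sense, capture, finish_job, boxes_of, tips_ahead
def q(a): a=np.array(a,float); return R.from_quat([a[1],a[2],a[3],a[0]]).as_matrix() if a.size==4 else a
def cam(p,s=None):
    h=p["pixels"].shape[0]; f=h/2/np.tan(np.radians(p["fov_y"])/2)
    if "position" in p: return f,q(p["attitude"]),np.array(p["position"])
    T=np.array(p["tool_from_camera"]); A=q(s["ee_rot"])
    return f,A@T[:3,:3],A@T[:3,3]+np.array(s["eef_pos"])
def toz(p,uv,z,s=None):
    f,A,c=cam(p,s); d=np.array([(uv[0]-p["cx"])/f,(uv[1]-p["cy"])/f]); x=d.copy()
    for _ in range(20): x=d/(1+p["k1"]*(x@x))
    r=A@np.array([x[0],x[1],1]); return c+r*(z-c[2])/r[2]
def proj(p,X,s=None):
    f,A,c=cam(p,s); v=A.T@(np.array(X,float)-c); x=v[:2]/v[2]; x=x*(1+p["k1"]*(x@x)); return x*f+[p["cx"],p["cy"]]
E
python3 - <<'E'
from h import *
s=sense(); print(s)
H=dict(red=118,blue=105,black=107,white=105)
for n in ["top","scene"]:
    p=capture(n); cv2.imwrite(f"pics/{n}0.png",p["pixels"]); print({k:v for k,v in p.items() if k!="pixels"})
    for k in ["carrier","rack"]+["bottle_"+c for c in H]+["pad_"+c for c in H]:
        for b in boxes_of(p,k)[:2]:
            z=H[k[7:]]+9 if k[:3]=="bot" else 9
            print(n,k,np.round(b["position"]),round(b["confidence"],2),np.round(toz(p,b["position"],z)[:2]))
E
```

```text
{'time_s': 0.0, 'joints': array([-1.48941695e+00,  3.13473493e-01,  1.49846191e+00, -2.50540581e-06,
        1.33100089e+00, -2.23404880e-01]), 'dq': array([ 0.00011834,  0.00280289, -0.00038189, -0.00099681, -0.00135951,
        0.00137971]), 'tau': array([-1.95575580e-03, -4.12264824e+01, -2.59744388e+01, -2.78787584e-04,
        4.16622934e-03,  2.35068353e-05]), 'eef_pos': array([ 157.51094025, -500.55909203,  247.71369659]), 'ee_rot': array([-6.70211855e-04,  9.88410505e-01,  1.51803233e-01,  4.64540173e-05]), 'force': array([-0.01306268,  0.2864874 , -0.3676183 ]), 'wrist_torque': array([ 0.05658583, -0.01179567,  0.04859433]), 'grip_force': 0.0, 'grip_width': 0.9982942661279817}
{'fov_y': 47.638012544306434, 'cx': 313.7305110833001, 'cy': 188.8736384298128, 'k1': -0.05909363967371381, 'position': array([483.13848727,  11.32672085, 894.31765579]), 'attitude': array([-0.03250107,  0.70788303, -0.70449029,  0.03922658]), 'shot': 1}
top carrier [295. 225.] 0.8 [502.  39.]
top rack [326. 144.] 0.66 [663. -22.]
top rack [344. 241.] 0.26 [472. -56.]
top bottle_red [343. 239.] 0.58 [4
[... 678 characters left out ...]
array([ 0.14347918, -0.28850729,  0.84409268, -0.42858467]), 'shot': 2}
scene carrier [330. 272.] 0.67 [438.  91.]
scene carrier [353. 248.] 0.24 [441.  10.]
scene rack [277. 206.] 0.61 [650.   2.]
scene bottle_red [357. 196.] 0.61 [445.   3.]
scene bottle_red [335. 271.] 0.4 [370. 177.]
scene bottle_blue [331. 233.] 0.59 [432. 102.]
scene bottle_black [311. 251.] 0.98 [429. 157.]
scene bottle_black [328. 231.] 0.67 [437. 103.]
scene bottle_white [342. 215.] 0.57 [445.  49.]
scene pad_red [339. 265.] 0.61 [436.  66.]
scene pad_red [368. 231.] 0.58 [446. -51.]
scene pad_black [330. 271.] 0.56 [441.  89.]
scene pad_black [323. 281.] 0.47 [436. 117.]
scene pad_white [353. 246.] 0.78 [445.   6.]
```

View pics/top0.png

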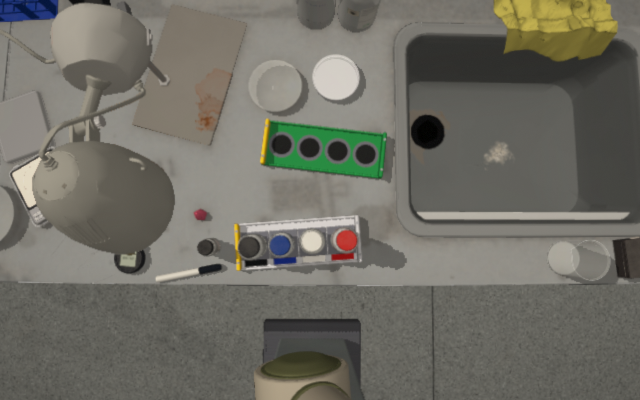

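View pics/scene0.png

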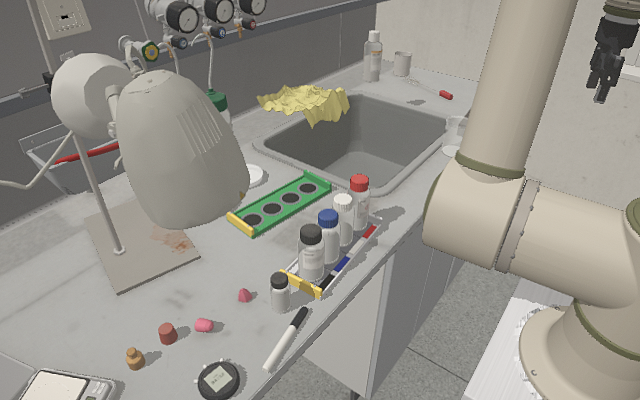

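The top view shows the carrier near the robot with its yellow end at the left (col 237). From there the caps run black (249,247), blue (280,244), white (312,241), red (346,239). The rack's yellow end is also at the left, with marks at (282,144), (310,148), (338,151) and (366,154). So black goes to the rightmost mark, then blue, white and red towards the yellow end.

Run:
```python
from h import *
p=capture("top"); im=p["pixels"]; hsv=cv2.cvtColor(im,cv2.COLOR_BGR2HSV)
big=cv2.resize(im[110:280,220:400],None,fx=4,fy=4,interpolation=cv2.INTER_CUBIC); cv2.imwrite("pics/crop.png",big)
def blob(m,u,v,r=20):
    k=np.zeros(m.shape,np.uint8); cv2.circle(k,(u,v),r,1,-1); m=(m*k).astype(np.uint8)
    n,l,st,c=cv2.connectedComponentsWithStats(m); i=1+np.argmax(st[1:,4]); return c[i],st[i,4]
g=cv2.cvtColor(im,cv2.COLOR_BGR2GRAY)
M=[]
for u,v in [(282,144),(310,148),(338,151),(366,154)]:
    c,a=blob(g<60,u,v,12); M.append(toz(p,c,6)[:2]); print("mark",c.round(1),a,M[-1].round(1))
hue=hsv[...,0];sat=hsv[...,1]
C=[]
for n,h,u,v,m in [("black",107,249,247,g<70),("blue",105,280,244,(abs(hue.astype(int)-112)<15)&(sat>120)),("white",105,312,241,g>190),("red",118,346,239,((hue<8)|(hue>172))&(sat>120))]:
    c,a=blob(m,u,v,13); C.append(toz(p,c,h+9)[:2]); print(n,c.round(1),a,C[-1].round(1))
for P in (M,C):
    P=np.array(P); y=np.array([84,28,-28,-84.]); m=P.mean(0); d=(P*y[:,None]).sum(0)/(y@y)
    print("centre",m.round(1),"scale",np.hypot(*d).round(3),"yaw",np.arctan2(-d[0],d[1]).round(4)); d/=np.hypot(*d)
    print((m+y[:,None]*d).round(1), (P-m-y[:,None]*d).round(1))
```

```text
mark [280.7 144.1] 297 [663.   69.2]
mark [309.2 147.3] 284 [656.8  12.5]
mark [337.2 150.6] 281 [650.5 -43.3]
mark [365.1 153.9] 283 [644.2 -98.9]
black [248.8 247. ] 332 [462.1 114.4]
blue [279.8 245.1] 284 [465.6  61.7]
white [311.2 240.9] 292 [473.1   8. ]
red [346.5 240. ] 334 [475.  -51.5]
centre [653.6 -15.1] scale 1.007 yaw -0.1111
[[662.9  68.3]
 [656.7  12.7]
 [650.5 -43. ]
 [644.3 -98.6]] [[ 0.   0.9]
 [ 0.  -0.2]
 [ 0.  -0.3]
 [-0.1 -0.3]]
centre [468.9  33.2] scale 0.988 yaw 0.0835
[[461.9 116.9]
 [466.6  61.1]
 [471.3   5.3]
 [475.9 -50.5]] [[ 0.2 -2.5]
 [-1.   0.7]
 [ 1.8  2.8]
 [-1.  -0.9]]
```

View pics/crop.png

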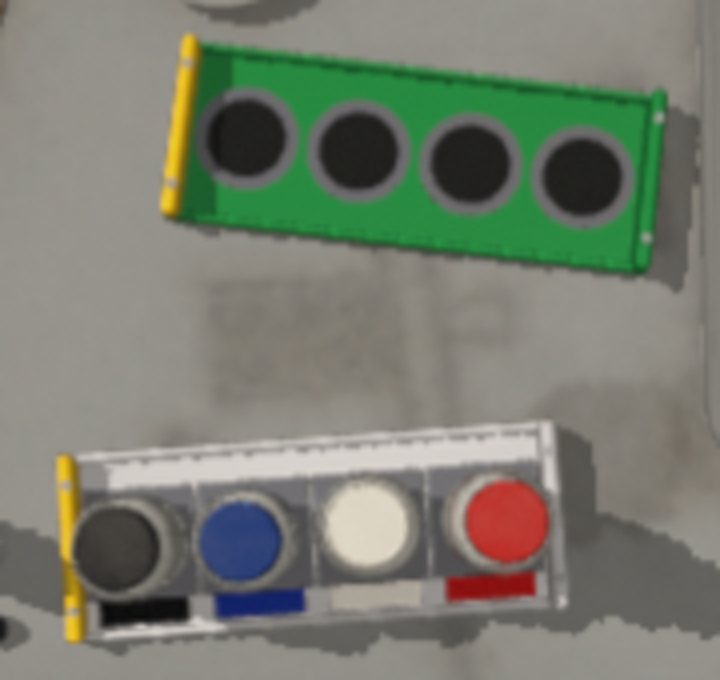

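Call:
drive_tool(commands="0.228 0.322 0 0 0 0.123 100;0.228 0.322 0 0 0 0.123 100;0.228 0.322 0 0 0 0.123 100;0.228 0.322 0 0 0 0.123 100;0.228 0.322 0 0 0 0.123 100;0.228 0.322 0 0 0 0.123 100;0.228 0.322 0 0 0 0.123 100;0.228 0.322 0 0 0 0.123 100;0.228 0.322 0 0 0 0.123 100;0.228 0.322 0 0 0 0.123 100;0.228 0.322 0 0 0 0.123 100;0.228 0.322 0 0 0 0.123 100;0.228 0.322 0 0 0 0.123 100;0.228 0.322 0 0 0 0.123 100;0 0 0 0 0 0 100;0 0 0 0 0 0 100;0 0 0 0 0 0 100")

```text
time_s: 2.57
eef_pos: [476.5, -50.3, 248.2]
ee_rot: [-0.0, 0.676, 0.737, -0.0]
force: [-0.0, -0.3, 0.4]
grip_width: 0.996
grip_force: 0.0
```

```bash
cat >> h.py <<'E'
def st(s):
    A=q(s["ee_rot"]); print(round(s["time_s"],2),"pos",np.round(s["eef_pos"],1),"closing ang",np.arctan2(A[1,1],A[0,1]).round(4),"z",A[:,2].round(3),"F",np.round(s["force"],1),"w",round(s["grip_width"],3),"gf",round(s["grip_force"],1))
E
python3 - <<'E'
from h import *
s=sense(); st(s); p=capture("wrist"); cv2.imwrite("pics/w1.png",p["pixels"])
print(p["tool_from_camera"])
for k,X in dict(red=(475.9,-50.5,127),white=(471.3,5.3,114),blue=(466.6,61.1,114),black=(461.9,116.9,116)).items(): print(k,proj(p,X,s).round(),[(np.round(b["position"]),round(b["confidence"],2)) for b in boxes_of(p,"bottle_"+k)[:2]])
E
```

```text
2.57 pos [476.5 -50.3 248.2] closing ang 0.0859 z [-0. -0. -1.] F [-0.  -0.3  0.4] w 0.996 gf 0.0
[[ 1.18036535e-03 -9.59432837e-01 -2.81934812e-01  7.10050780e+01]
 [ 9.99999170e-01  1.27821721e-03 -1.63155434e-04 -6.28866717e-01]
 [ 5.16910610e-04 -2.81934385e-01  9.59433549e-01 -1.25375716e+02]
 [ 0.00000000e+00  0.00000000e+00  0.00000000e+00  1.00000000e+00]]
red [322. 194.] [(array([322., 183.]), 0.81)]
white [322. 122.] [(array([323., 116.]), 0.74)]
blue [323.  48.] [(array([324.,  55.]), 0.89), (array([325., 116.]), 0.17)]
black [323. -34.] []
```

View pics/w1.png

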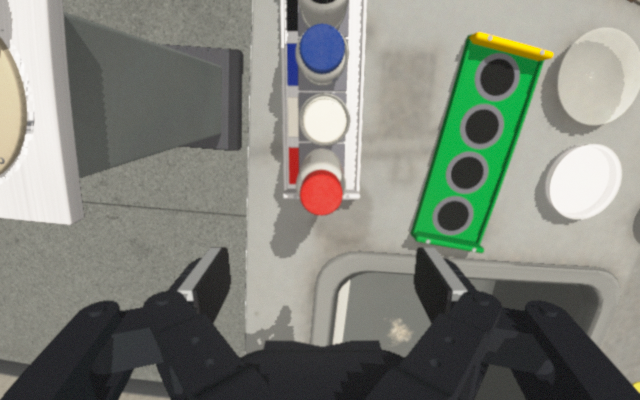

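The wrist view shows the red cap at (321,192), white at (324,119), blue at (322,48), and all four rack marks from (452,216) to (497,77). All are close to the predictions.

Run:
```python
from h import *
s=sense(); p=capture("wrist"); im=p["pixels"]; hsv=cv2.cvtColor(im,cv2.COLOR_BGR2HSV); hue=hsv[...,0].astype(int);sat=hsv[...,1]; g=cv2.cvtColor(im,cv2.COLOR_BGR2GRAY)
def blob(m,u,v,r):
    k=np.zeros(m.shape,np.uint8); cv2.circle(k,(u,v),r,1,-1); m=(m*k).astype(np.uint8)
    n,l,st_,c=cv2.connectedComponentsWithStats(m); i=1+np.argmax(st_[1:,4]); cs,_=cv2.findContours((l==i).astype(np.uint8),0,1)
    e=cv2.minAreaRect(cv2.convexHull(cs[0])); return np.array(e[0]),e[1]
for u,v in [(497,77),(482,126),(467,173),(453,216)]:
    c,a=blob(g<60,u,v,23); print("mark",c.round(1),np.round(a),toz(p,c,6,s)[:2].round(1))
for n,h,u,v,m in [("blue",105,322,48,(abs(hue-112)<15)&(sat>120)),("white",105,324,119,g>175),("red",118,321,192,((hue<8)|(hue>172))&(sat>120))]:
    c,a=blob(m,u,v,27); print(n,c.round(1),np.round(a),toz(p,c,h+9-4,s)[:2].round(1))
```

```text
mark [496.5  75.5] [35. 31.] [662.2  68.1]
mark [481.5 125.5] [31. 31.] [656.4  11.8]
mark [466.5 171.5] [29. 29.] [649.9 -43.6]
mark [453.  214.5] [27. 28.] [644.5 -99.2]
blue [321.5  47. ] [47. 44.] [465.8  61.6]
white [324.3 118.7] [45. 45.] [472.7   7.3]
red [320.4 191.8] [44. 43.] [474.6 -51. ]
```

Call:
drive_tool(commands="-0.015 -0.01 -0.3 0 0 0 100;0 0 -0.3 0 0 0 100;0 0 -0.3 0 0 0 100;0 0 -0.3 0 0 0 100;0 0 -0.2 0 0 0 100;0 0 -0.16 0 0 0 100;0 0 -0.1 0 0 0 100;0 0 0 0 0 0 100;0 0 0 0 0 0 100;0 0 0 0 0 0 30;0 0 0 0 0 0 30;0 0 0 0 0 0 30;0 0 0 0 0 0 30;0 0 0 0 0 0 30;0 0 0 0 0 0 30;0 0 0 0 0 0 30;0 0 0 0 0 0 30", force=40)

```text
time_s: 4.28
eef_pos: [475.6, -51.1, 83.2]
ee_rot: [0.001, 0.676, 0.737, 0.0]
force: [-1.4, 0.0, 4.6]
grip_width: 0.533
grip_force: 40.7
```

Call:
drive_tool(commands="0 0 0.1 0 0 0 30;0 0 0.15 0 0 0 30;0 0 0.15 0 0 0 30;0 0 0.1 0 0 0 30;0.2 0 0 0 0 0 30;0.3 0 0 0 0 0 30;0.3 0 0 0 0 0 30;0.3 0 0 0 0 0 30;0.2 0.2 0 0 0 -0.05 30;0.2 0.3 0 0 0 -0.05 30;0.17 0.3 0 0 0 -0.05 30;0.1 0.25 0 0 0 -0.05 30;0.1 0.143 0 0 0 -0.05 30;0 0 0 0 0 0 30;0 0 0 0 0 0 30;0 0 0 0 0 0 30")

```text
time_s: 5.62
eef_pos: [661.9, 67.5, 132.4]
ee_rot: [-0.0, 0.745, 0.667, -0.0]
force: [0.3, -0.0, -1.1]
grip_width: 0.533
grip_force: 41.4
```

Run:
```python
from h import *
s=sense(); st(s); p=capture("wrist"); cv2.imwrite("pics/w2.png",p["pixels"])
for X in [(662.6,68.2,6),(656.5,12.2,6),(650.2,-43.3,6)]: print(proj(p,X,s).round())
```

```text
5.62 pos [661.9  67.5 132.4] closing ang -0.1096 z [-0.001 -0.    -1.   ] F [ 0.3 -0.  -1.1] w 0.533 gf 41.4
[323. 191.]
[323. 252.]
[323. 306.]
```

View pics/w2.png

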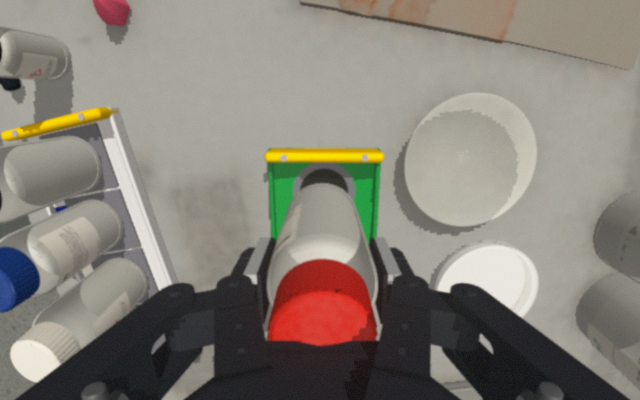

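The red bottle hangs upright over the rack, beside its yellow end, with the mark visible at (323,180). I'll lower it and release.

Call:
drive_tool(commands="0.007 0.007 -0.15 0 0 0 30;0 0 -0.15 0 0 0 30;0 0 -0.1 0 0 0 30;0 0 -0.06 0 0 0 30;0 0 -0.04 0 0 0 30;0 0 -0.02 0 0 0 30;0 0 0 0 0 0 30;0 0 0 0 0 0 30;0 0 0 0 0 0 30")

```text
time_s: 6.42
eef_pos: [663.2, 69.0, 80.9]
ee_rot: [0.0, 0.745, 0.667, 0.0]
force: [0.5, 0.7, -1.4]
grip_width: 0.534
grip_force: 41.4
```

Call:
drive_tool(commands="-0.005 -0.007 -0.008 0 0 0 30;0 0 0 0 0 0 30;0 0 0 0 0 0 60;0 0 0 0 0 0 70;0 0 0 0 0 0 100;0 0 0 0 0 0 100;0 0 0 0 0 0 100;0 0 0 0 0 0 100;0 0 0.1 0 0 0 100;0 0 0.2 0 0 0 100;0 0 0.3 0 0 0 100;0 0 0.3 0 0 0 100;0 0 0.2 0 0 0 100;0 0 0 0 0 0 100;0 0 0 0 0 0 100")

```text
time_s: 7.67
eef_pos: [662.7, 68.3, 191.0]
ee_rot: [0.001, 0.745, 0.667, 0.001]
force: [0.5, 0.7, -1.0]
grip_width: 1.0
grip_force: 0.0
```

```bash
cat >> h.py <<'E'
def blob(m,uv,r):
    k=np.zeros(m.shape,np.uint8); cv2.circle(k,tuple(int(x) for x in uv),r,1,-1); m=(m*k).astype(np.uint8)
    n,l,s_,c=cv2.connectedComponentsWithStats(m)
    if n<2: return None
    i=1+np.argmax(s_[1:,4]); cs,_=cv2.findContours((l==i).astype(np.uint8),0,1)
    e=cv2.minAreaRect(cv2.convexHull(cs[0])); return np.array(e[0]),np.round(e[1])
def cap(n,X,cname="top",floor=9,s=None):
    p=capture(cname); hsv=cv2.cvtColor(p["pixels"],cv2.COLOR_BGR2HSV); hue=hsv[...,0].astype(int);sat=hsv[...,1]; g=cv2.cvtColor(p["pixels"],cv2.COLOR_BGR2GRAY)
    m=dict(red=((hue<8)|(hue>172))&(sat>120),blue=(abs(hue-112)<15)&(sat>120),white=g>175,black=g<70)[n]
    z=dict(red=118,blue=105,black=107,white=105)[n]+floor-3
    uv=proj(p,(X[0],X[1],z),s); b=blob(m,uv,16 if cname=="top" else 30)
    if b: print(cname,n,b[0].round(1),b[1],toz(p,b[0],z,s)[:2].round(1))
E
python3 - <<'E'
from h import *
s=sense(); st(s)
cap("red",(662.6,68.2),"top",6); cap("red",(662.6,68.2),"scene",6); cap("white",(472.9,7.5)); cap("blue",(465.8,61.6)); cap("black",(462,115))
p=capture("scene"); cv2.imwrite("pics/s1.png",p["pixels"][100:330,180:440].repeat(2,0).repeat(2,1))
E
```

```text
7.67 pos [662.7  68.3 191. ] closing ang -0.1099 z [ 0.003 -0.    -1.   ] F [ 0.5  0.7 -1. ] w 1.0 gf 0.0
top red [283. 126.] [6. 6.] [671.7  58.1]
scene red [252. 178.] [16.  6.] [646.1  70.8]
top white [311.5 240.5] [19. 19.] [473.7   7.5]
```

View pics/s1.png

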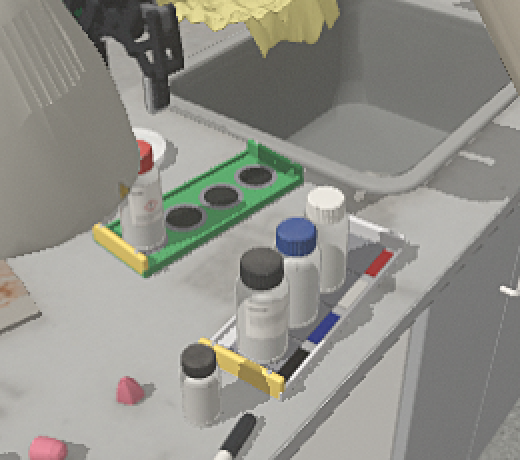

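Red stands upright on the mark next to the rack's yellow end. White is next.

Call:
drive_tool(commands="-0.2 -0.05 0 0 0 0.041 100;-0.36 -0.11 0 0 0 0.041 100;-0.36 -0.11 0 0 0 0.041 100;-0.36 -0.12 0 0 0 0.041 100;-0.36 -0.12 0 0 0 0.041 100;-0.255 -0.098 0 0 0 0.043 100;0 0 -0.1 0 0 0 100;0 0 -0.25 0 0 0 100;0 0 -0.25 0 0 0 100;0 0 -0.25 0 0 0 100;0 0 -0.15 0 0 0 100;0 0 -0.09 0 0 0 100;0 0 0 0 0 0 100")

```text
time_s: 9.05
eef_pos: [472.1, 7.7, 79.0]
ee_rot: [-0.001, 0.676, 0.736, -0.001]
force: [-0.7, 0.2, -0.4]
grip_width: 0.998
grip_force: 0.0
```

Run:
```python
from h import *
s=sense(); st(s)
p=capture("wrist"); cv2.imwrite("pics/w3.png",p["pixels"])
```

```text
9.05 pos [472.1   7.7  79. ] closing ang 0.0848 z [-0.003  0.001 -1.   ] F [-0.7  0.2 -0.4] w 0.998 gf 0.0
```

View pics/w3.png

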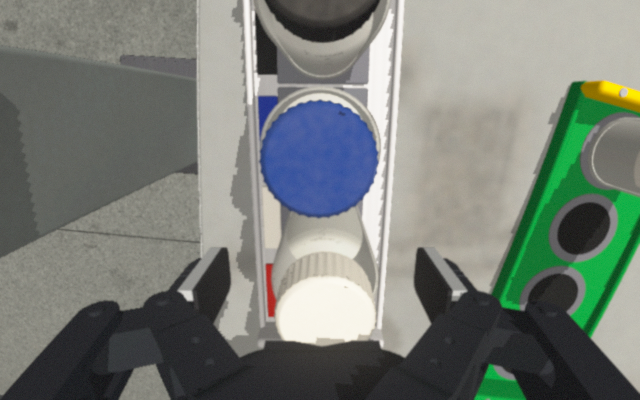

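White is between the open fingers (cap about (325,312), finger midline at 322). Blue is at (320,158), clear of the fingers. I'll grip and lift.

Call:
drive_tool(commands="0 0 0 0 0 0 30;0 0 0 0 0 0 30;0 0 0 0 0 0 30;0 0 0 0 0 0 30;0 0 0 0 0 0 30;0 0 0 0 0 0 30;0 0 0 0 0 0 30;0 0 0 0 0 0 30", force=40)

```text
time_s: 9.77
eef_pos: [473.3, 7.4, 81.4]
ee_rot: [0.001, 0.676, 0.736, 0.0]
force: [-2.0, 0.3, 5.8]
grip_width: 0.534
grip_force: 40.7
```

Run:
```python
from h import *
s=sense(); st(s); cap("white",(473,7.5),"wrist",9,s); cap("blue",(465.8,61.6),"wrist",9,s);cap("white",(473,7.5),"scene")
```

```text
9.77 pos [473.3   7.4  81.4] closing ang 0.0849 z [ 0.001 -0.    -1.   ] F [-2.   0.3  5.8] w 0.534 gf 40.7
wrist white [322. 309.] [59. 59.] [472.7   7.8]
wrist blue [314. 158.] [59. 59.] [465.6  61.6]
scene white [341. 206.] [32. 16.] [463.8  26.9]
```

Call:
drive_tool(commands="0 0 0.1 0 0 0 30;0 0 0.15 0 0 0 30;0 0 0.15 0 0 0 30;0 0 0.1 0 0 0 30;0.2 0 0 0 0 -0.03 30;0.3 0 0 0 0 -0.04 30;0.36 0 0 0 0 -0.04 30;0.36 0 0 0 0 -0.04 30;0.3 0.02 0 0 0 -0.04 30;0.2 0.02 0 0 0 -0.03 30;0.112 0.008 0 0 0 -0.03 30;0 0 0 0 0 0 30;0 0 -0.15 0 0 0 30;0 0 -0.15 0 0 0 30;0 0 -0.1 0 0 0 30;0 0 -0.06 0 0 0 30;0 0 -0.04 0 0 0 30;0 0 -0.02 0 0 0 30;0 0 0 0 0 0 30;0 0 0 0 0 0 30")

```text
time_s: 11.58
eef_pos: [656.4, 12.2, 79.2]
ee_rot: [0.0, 0.745, 0.667, 0.0]
force: [-0.6, 0.1, -1.3]
grip_width: 0.537
grip_force: 41.5
```

Call:
drive_tool(commands="0 0 -0.008 0 0 0 30;0 0 0 0 0 0 30;0 0 0 0 0 0 60;0 0 0 0 0 0 70;0 0 0 0 0 0 100;0 0 0 0 0 0 100;0 0 0 0 0 0 100;0 0 0 0 0 0 100;0 0 0.1 0 0 0 100;0 0 0.2 0 0 0 100;0 0 0.3 0 0 0 100;0 0 0.3 0 0 0 100;0 0 0.2 0 0 0 100;0 0 0 0 0 0 100;0 0 0 0 0 0 100")

```text
time_s: 12.83
eef_pos: [656.4, 12.3, 189.2]
ee_rot: [0.001, 0.745, 0.667, 0.001]
force: [0.3, 0.3, -0.8]
grip_width: 1.004
grip_force: 0.0
```

Run:
```python
from h import *
s=sense(); st(s)
cap("red",(662.6,68.2),"wrist",6,s); cap("white",(656.5,12.2),"wrist",6,s);cap("white",(656.5,12.2),"scene",6)
```

```text
12.83 pos [656.4  12.3 189.2] closing ang -0.1114 z [ 0.003 -0.    -1.   ] F [ 0.3  0.3 -0.8] w 1.004 gf 0.0
wrist red [322.  128.5] [57. 57.] [662.3  67.8]
wrist white [322.4 207. ] [56. 50.] [656.7  13.8]
scene white [267.7 171.3] [58. 27.] [653.8  19.5]
```

Call:
drive_tool(commands="-0.2 0.05 0 0 0 0.041 100;-0.36 0.09 0 0 0 0.041 100;-0.36 0.09 0 0 0 0.041 100;-0.36 0.09 0 0 0 0.041 100;-0.36 0.09 0 0 0 0.041 100;-0.267 0.083 0 0 0 0.043 100;0 0 -0.1 0 0 0 100;0 0 -0.25 0 0 0 100;0 0 -0.25 0 0 0 100;0 0 -0.25 0 0 0 100;0 0 -0.15 0 0 0 100;0 0 -0.07 0 0 0 100;0 0 0 0 0 0 100;0 0 0 0 0 0 100")

```text
time_s: 14.15
eef_pos: [465.6, 61.6, 80.9]
ee_rot: [-0.0, 0.677, 0.736, -0.0]
force: [0.2, 0.6, -0.2]
grip_width: 0.997
grip_force: 0.0
```

Run:
```python
from h import *
s=sense(); st(s)
cap("blue",(465.8,61.6),"wrist",9,s);cap("black",(462,115),"wrist",9,s)
```

```text
14.15 pos [465.6  61.6  80.9] closing ang 0.0833 z [-0.  0. -1.] F [ 0.2  0.6 -0.2] w 0.997 gf 0.0
wrist blue [324. 310.] [59. 59.] [465.7  62. ]
```

Call:
drive_tool(commands="0 0 0 0 0 0 30;0 0 0 0 0 0 30;0 0 0 0 0 0 30;0 0 0 0 0 0 30;0 0 0 0 0 0 30;0 0 0 0 0 0 30;0 0 0 0 0 0 30;0 0 0.1 0 0 0 30;0 0 0.15 0 0 0 30;0 0 0.15 0 0 0 30;0 0 0.1 0 0 0 30;0.2 0 0 0 0 -0.03 30;0.2 -0.2 0 0 0 -0.03 30;0.2 -0.3 0 0 0 -0.03 30;0.2 -0.3 0 0 0 -0.03 30;0.2 -0.249 0 0 0 -0.03 30;0 0 0 0 0 0 30;0 0 0 0 0 0 30", force=40)

```text
time_s: 15.75
eef_pos: [565.6, -44.4, 130.6]
ee_rot: [-0.0, 0.72, 0.694, -0.0]
force: [-0.1, 0.5, -1.4]
grip_width: 0.524
grip_force: 41.3
```

Call:
drive_tool(commands="0.15 0.01 0 0 0 -0.03 30;0.25 0 0 0 0 -0.03 30;0.25 0 0 0 0 -0.02 30;0.15 0 0 0 0 -0.017 30;0.046 0 0 0 0 0 30;0 0 0 0 0 0 30;0 0 -0.15 0 0 0 30;0 0 -0.15 0 0 0 30;0 0 -0.1 0 0 0 30;0 0 -0.06 0 0 0 30;0 0 -0.04 0 0 0 30;0 0 -0.015 0 0 0 30;0 0 0 0 0 0 30;0 0 0 0 0 0 30")

```text
time_s: 16.92
eef_pos: [650.2, -42.4, 79.8]
ee_rot: [0.0, 0.745, 0.667, 0.0]
force: [-0.6, -0.1, -0.7]
grip_width: 0.524
grip_force: 41.5
```

Call:
drive_tool(commands="0 -0.007 -0.01 0 0 0 30;0 0 -0.006 0 0 0 30;0 0 0 0 0 0 30;0 0 0 0 0 0 60;0 0 0 0 0 0 70;0 0 0 0 0 0 100;0 0 0 0 0 0 100;0 0 0 0 0 0 100;0 0 0 0 0 0 100;0 0 0.1 0 0 0 100;0 0 0.2 0 0 0 100;0 0 0.3 0 0 0 100;0 0 0.3 0 0 0 100;0 0 0.2 0 0 0 100;0 0 0 0 0 0 100;0 0 0 0 0 0 100")

```text
time_s: 18.25
eef_pos: [650.3, -43.0, 189.1]
ee_rot: [0.001, 0.745, 0.667, 0.001]
force: [0.2, -0.1, -0.9]
grip_width: 0.996
grip_force: 0.0
```

Run:
```python
from h import *
s=sense(); st(s)
cap("red",(662.6,68.2),"wrist",6,s); cap("white",(656.5,12.2),"wrist",6,s);cap("blue",(650.2,-43.3),"wrist",6,s)
cap("black",(462,115),"top",9)
p=capture("top"); cv2.imwrite("pics/t2.png",cv2.resize(p["pixels"][110:280,180:400],None,fx=3,fy=3))
```

```text
18.25 pos [650.3 -43.  189.1] closing ang -0.1106 z [ 0.002 -0.001 -1.   ] F [ 0.2 -0.1 -0.9] w 0.996 gf 0.0
wrist red [322.   28.5] [57. 60.] [662.3  67.8]
wrist white [323. 127.] [58. 54.] [656.8  12.3]
wrist blue [324.5 208.5] [53. 49.] [651.9 -42.7]
top black [248.5 247. ] [20. 19.] [462.1 115.3]
```

View pics/t2.png

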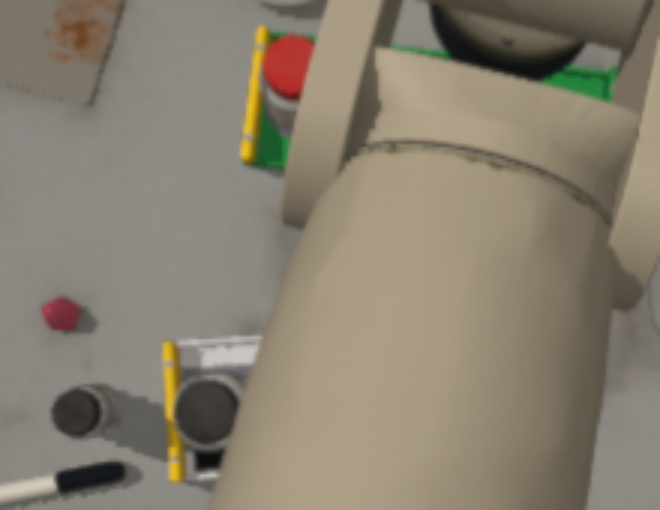

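Red, white and blue all stand within 2 mm of their marks. The arm's wrist is broad and the lamp is close to the black bottle. I'll tilt the tool 0.2 rad about its closing line, so the wrist leans away from the lamp, and keep that tilt for the placing.

Call:
drive_tool(commands="-0.2 0.1 0 0 0 0.041 100;-0.35 0.2 0 0 0 0.041 100;-0.35 0.2 0 0 0 0.041 100;-0.35 0.2 0 0 0 0.041 100;-0.35 0.2 0 0 0 0.041 100;-0.2 0.13 0 0 0 0.043 100;0 0 -0.05 0.0634 0.0053 0 100;0 0 -0.1 0.0634 0.0053 0 100;0 0 -0.1 0.0634 0.0053 0 100;0 0 -0.1 0.0634 0.0053 0 100;0 0 0 0 0 0 100;0 0 0 0 0 0 100")

```text
time_s: 19.5
eef_pos: [469.8, 59.6, 152.2]
ee_rot: [-0.074, 0.674, 0.732, 0.067]
force: [-0.5, -0.4, 1.1]
grip_width: 1.003
grip_force: 0.0
```

Run:
```python
from h import *
s=sense(); st(s); print(q(s["ee_rot"]).round(3), s["joints"].round(2))
p=capture("wrist"); cv2.imwrite("pics/w5.png",p["pixels"]); print(proj(p,(462.1,115.2,113),s))
cap("black",(462.1,115.2),"wrist",9,s)
```

```text
19.5 pos [469.8  59.6 152.2] closing ang 0.0831 z [-0.018  0.197 -0.98 ] F [-0.5 -0.4  1.1] w 1.003 gf 0.0
[[-0.081  0.997 -0.018]
 [ 0.977  0.083  0.197]
 [ 0.198 -0.002 -0.98 ]] [-0.22  0.31  1.78  0.21  1.12 -0.4 ]
[317.79508711 147.19988508]
wrist black [289.3 139.5] [ 2. 16.] [446.  118.1]
```

View pics/w5.png

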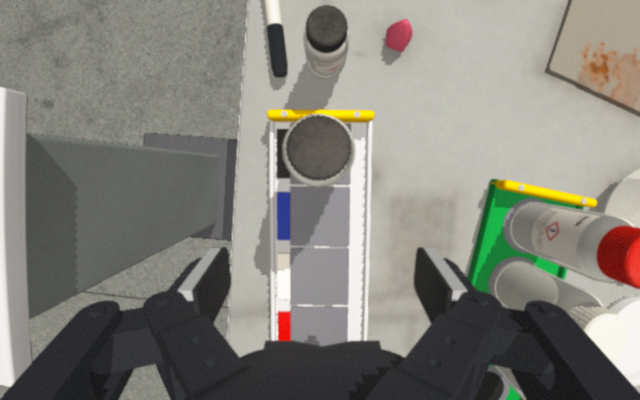

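The black cap is at (319,147), 1 px from the prediction, and the carrier is otherwise empty. I'll move over it and descend.

Call:
drive_tool(commands="-0.02 0.1 0 0 0 0 100;-0.02 0.15 0 0 0 0 100;-0.02 0.15 0 0 0 0 100;-0.012 0.1 0 0 0 0 100;0 0.056 0 0 0 0 100;0 0 0 0 0 0 100;0 0 -0.1 0 0 0 100;0 0 -0.2 0 0 0 100;0 0 -0.2 0 0 0 100;0 0 -0.12 0 0 0 100;0 0 -0.07 0 0 0 100;0 0 0 0 0 0 100;0 0 0 0 0 0 100")

```text
time_s: 20.68
eef_pos: [463.0, 115.3, 83.6]
ee_rot: [-0.073, 0.674, 0.732, 0.068]
force: [-0.1, 0.8, -0.3]
grip_width: 1.004
grip_force: 0.0
```

Run:
```python
from h import *
s=sense(); st(s)
p=capture("wrist"); cv2.imwrite("pics/w6.png",p["pixels"]); print(proj(p,(462.4,115.2,116),s))
```

```text
20.68 pos [463.  115.3  83.6] closing ang 0.0835 z [-0.017  0.198 -0.98 ] F [-0.1  0.8 -0.3] w 1.004 gf 0.0
[321.87509003 297.9486231 ]
```

View pics/w6.png

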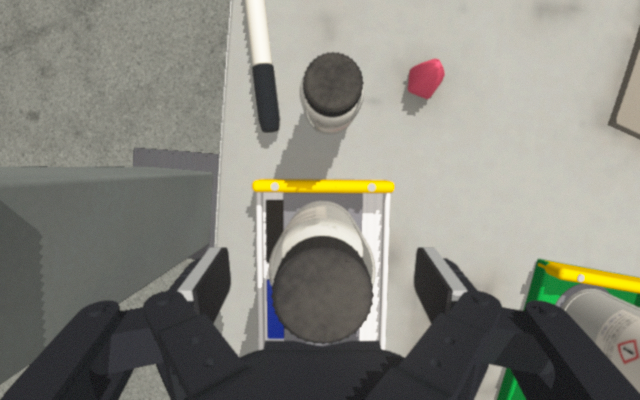

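The black cap is at (322,292) against a predicted (322,298), so the bottle sits about 2 mm further towards +y. I'll allow for that when placing it.

Call:
drive_tool(commands="0 0 0 0 0 0 30;0 0 0 0 0 0 30;0 0 0 0 0 0 30;0 0 0 0 0 0 30;0 0 0 0 0 0 30;0 0 0 0 0 0 30;0 0 0 0 0 0 30;0 0 0.1 0 0 0 30;0 0 0.15 0 0 0 30;0 0 0.15 0 0 0 30;0 0 0.1 0 0 0 30;0.05 -0.2 0 0 0 -0.03 30;0.15 -0.3 0 0 0 -0.03 30;0.15 -0.35 0 0 0 -0.03 30;0.15 -0.35 0 0 0 -0.03 30;0.15 -0.35 0 0 0 -0.03 30;0.15 -0.35 0 0 0 -0.03 30;0.1 -0.26 0 0 0 -0.03 30;0 0 0 0 0 0 30;0 0 0 0 0 0 30", force=40)

```text
time_s: 22.4
eef_pos: [552.8, -101.4, 133.4]
ee_rot: [-0.068, 0.732, 0.674, 0.073]
force: [0.1, 0.1, -1.0]
grip_width: 0.537
grip_force: 41.4
```

Run:
```python
from h import *
s=sense(); st(s)
p=capture("wrist"); cv2.imwrite("pics/w7.png",p["pixels"])
```

```text
22.4 pos [ 552.8 -101.4  133.4] closing ang -0.0827 z [ 0.016  0.198 -0.98 ] F [ 0.1  0.1 -1. ] w 0.537 gf 41.4
```

View pics/w7.png

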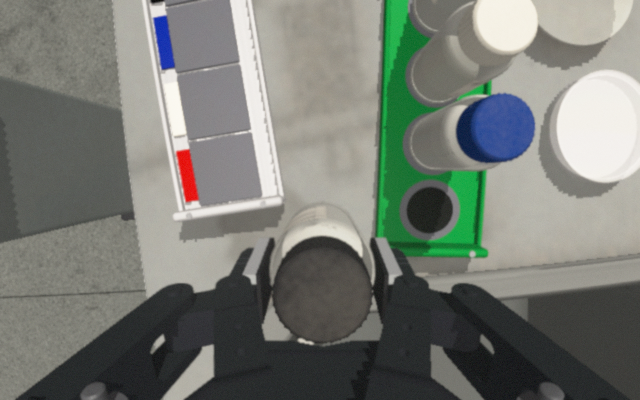

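Black is held upright, the same in view as when gripped, and its mark is free at (430,210). I'll go in and lower.

Call:
drive_tool(commands="0.15 0.005 0 0 0 -0.012 30;0.25 0 0 0 0 -0.012 30;0.25 0 0 0 0 -0.012 30;0.2 0 0 0 0 0 30;0.066 0 0 0 0 0 30;0 0 0 0 0 0 30;0 0 -0.15 0 0 0 30;0 0 -0.15 0 0 0 30;0 0 -0.1 0 0 0 30;0 0 -0.06 0 0 0 30;0 0 -0.04 0 0 0 30;0 0 -0.01 0 0 0 30;0 0 0 0 0 0 30;0 0 0 0 0 0 30")

```text
time_s: 23.62
eef_pos: [644.6, -100.0, 83.3]
ee_rot: [-0.066, 0.741, 0.664, 0.075]
force: [0.1, -1.2, -1.1]
grip_width: 0.542
grip_force: 41.6
```

Call:
drive_tool(commands="0 -0.006 -0.015 0 0 0 30;0 0 -0.007 0 0 0 30;0 0 0 0 0 0 30;0 0 0 0 0 0 30")

```text
time_s: 23.95
eef_pos: [644.7, -100.7, 81.3]
ee_rot: [-0.066, 0.741, 0.664, 0.075]
force: [-1.3, -1.4, 6.2]
grip_width: 0.536
grip_force: 42.0
```

Call:
drive_tool(commands="0 0 0 0 0 0 60;0 0 0 0 0 0 70;0 0 0 0 0 0 100;0 0 0 0 0 0 100;0 0 0 0 0 0 100;0 0 0 0 0 0 100;0 -0.01 0.1 0 0 0 100;0 -0.04 0.2 0 0 0 100;0 -0.06 0.3 0 0 0 100;0 -0.06 0.3 0 0 0 100;0 0 0.3 0 0 0 100;-0.1 -0.2 0.2 0 0 0 100;-0.2 -0.35 0 0 0 0 100;-0.2 -0.35 0 0 0 0 100;-0.2 -0.35 0 0 0 0 100;-0.2 -0.35 0 0 0 0 100;0 0 0 0 0 0 100;0 0 0 0 0 0 100")

```text
time_s: 25.45
eef_pos: [553.5, -279.4, 221.1]
ee_rot: [-0.066, 0.742, 0.663, 0.074]
force: [0.5, 0.6, 0.2]
grip_width: 1.002
grip_force: 0.0
```

Run:
```python
from h import *
s=sense(); st(s)
for c,n,X in [("top","red",(662.6,68.2)),("top","white",(656.5,12.2)),("top","blue",(650.2,-43.3)),("top","black",(644.4,-99)),("wrist","blue",(650.2,-43.3)),("wrist","black",(644.4,-99))]: cap(n,X,c,6,s)
p=capture("top"); cv2.imwrite("pics/t3.png",cv2.resize(p["pixels"][90:260,220:440],None,fx=3,fy=3))
```

```text
25.45 pos [ 553.5 -279.4  221.1] closing ang -0.1125 z [ 0.023  0.197 -0.98 ] F [0.5 0.6 0.2] w 1.002 gf 0.0
top red [277.5 132. ] [20. 19.] [661.   67.6]
top white [309.  136.5] [17. 18.] [656.2  12.8]
top blue [340.5 140. ] [18. 17.] [650.3 -42.9]
top black [373. 144.] [20. 20.] [ 643.1 -100.1]
wrist black [409.7   5.7] [40. 10.] [ 639.2 -118.3]
```

View pics/t3.png

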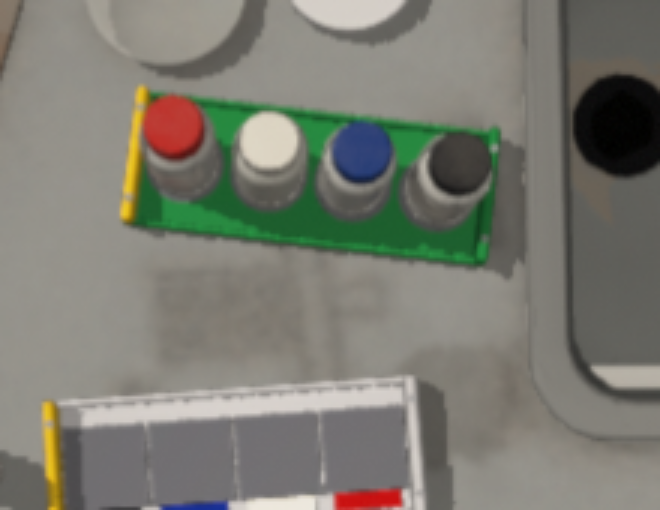

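All four bottles stand upright, in reversed order, each within about 2 mm of its mark, and the arm is clear. I'll hand the job in.

```bash
python3 -c "
from rig import finish_job
print(finish_job())"
```

```text
the job is handed in; nothing more can be done
None
```

I moved all four bottles to the rack in reverse order and handed the job in at about 25 s; the last top view put each upright within about 2 mm of its mark, but the hand-in call returned no verdict.

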